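Fit a limescale cartridge in the steamer's water drawer

ROBOT

A 6-joint arm with a two-finger parallel gripper is mounted at the origin on the work surface. World frame = base frame: x ahead of the robot, y to its left, z up, the work surface at z = 0. Lengths are in m, angles in rad, forces in N, time in s.
With the tool pointing down it reaches from about 0.35 to 0.975 m from the base axis. Payload 4.9 kg.
Tool frame: the origin (TCP) lies at the very end of the fingers, on their centre line; the grasp point (between the pads) lies 19 mm behind it; z points along the fingers, y is the line along which they close (so a half turn about z gives the same grasp; the last joint's range is limited). The gripper opens to 85 mm and grips with 20 to 120 N. Pads are 22 mm wide; open, the fingers measure 114 mm over their backs; the gripper's body (76 mm by 85 mm) begins 54 mm behind the grasp point. The pads swing forward as they close: fully open they stand 13 mm farther back than shut.
Start: joints at [1.09, 0.053, 1.613, -0, 1.476, -0.119], TCP at [0.221, 0.585, 0.231] pointing down, gripper open.
Joint ranges: [-3.01, 3.01], [-1.01, 2.22], [0.06, 2.58], [-1.02, 4.17], [0.09, 2.62], [-3.14, 3.14]. Speed limits (rad/s): [2.57, 2.57, 3.14, 3.14, 3.14, 3.14].

INTERFACE

Orientations are given as a unit quaternion [w, x, y, z].
In Python, from plant import manip gives the robot as it stands.
- The arm moves only by the tool play_rows, never from a script. Its argument "series" is a list that holds one entry, the list of rows, each a list of 7 numbers: the shift along the world's x, y, z in m, then the turn, a rotation vector about the world's x, y, z in degrees, then the opening, from 0 (shut) to 1 (fully open). In form: [[[dx, dy, dz, rx, ry, rz, grip], ...]]. A call has 1 to 10 rows; each row shifts and turns the commanded pose from where the row before left it; what a row does not reach is not made up. A row lasts 1/10 s, in which the tool goes at most 50 mm and 8.59 degrees, less where a joint would pass 70% of its speed; a pose out of reach is approached as far as the arm can. A call with a gripper value outside its range is refused whole. The fingers move at their own pace and stop on an object; the grip force is fixed at half the most. Time passes only in rows, so rows that do not move let the fingers close. It gives the time, the measured TCP pose, the force, the opening and the grip force at its end, in the units of the state.
- manip.state(): the state, without advancing time (a new reading comes with each control period).
- manip.grab_frame(name): name is "scene" or "side" or "wrist"; returns a dict with "frame" (480x640x3 uint8, blue, green, red), "mtx" (3x3 intrinsics, pixels), "k1" (the pictures are not rectified: a ray, as slopes to the right and down, at radius r is drawn at 1 + k1 r^2 times it, then the intrinsics apply), "R" (3x3) and "t" (3): a world point X has camera coordinates R X + t. Camera axes: x right, y down, z forward; pixel columns grow to the right and rows downward; lengths in m; the calibration is good to about 2 mm. A picture is of the moment at which its call begins. There is no depth.
- manip.job_done(): hands the job in; it is judged then, once.
The state is a dict: "time": time; "joint_pos": joint angles; "joint_vel": joint speeds; "joint_efforts": joint torques, N m; "tool_pos": TCP position; "tool_rot": TCP orientation; "contact_force": force on the tool from outside, world axes, zero at the start; "ft_torque": the same for the moment, N m; "gripper_width": opening from 0.0 (shut) to 1.0 (fully open); "grasp_force": force on a finger pad.
Only numpy, scipy, OpenCV 4.12 (cv2) and the standard library are available. Lean on these libraries where they do the work, as an engineer would, in place of code of your own. Each camera call takes 0.05 s, during which the arm holds its last target. There are 200 camera calls.

TASK

The bun steamer needs its limescale cartridge: press the release key on top of the steamer so that the water drawer springs out, and stand the cartridge foot down, fully seated, in the round socket in the drawer. Then push the drawer gently home until it clicks and stays shut by itself, without forcing anything, and leave the other things on the worktop where they are.

Things in the scene. Friction and masses are not known exactly. Their poses are not given: they have to be found in the camera images.
- steamer: Fixed steel steamer base, 320 deep x 340 wide x 110 mm high, steam well on it to 123 mm. Origin: at worktop height below the middle of its front face; +x runs from the front into the machine, z up. The drawer's opening ends 92 mm above the worktop; a cartridge not fully seated strikes the deck's edge there. Forcing: over 22 N of the fingers on the drawer, 30 N on the key, 50 N on the socket
- release_top (a point): Centre of the top of the release key: grey with three black ribs, 34 mm (steamer's x) x 50 mm (y), 14 mm proud of the deck, 35 mm behind its front edge, 105 mm towards +y from the drawer's middle. Pressed straight down, 12 mm to a firm stop, spring 1 N rising to 6.5 N; at 5 to 6 mm (4 N) it lets the drawer go, which springs fully out by itself within about 2 s
- drawer: Water drawer, grey front. Origin: the steamer's when shut, up to 125 mm out along its -x. Sprung outwards, 1.5 N when out, 8 N shut; only the latch keeps it in. To click it must be pushed past shut by 1 to 12 mm, each time different, to be felt: up to 13 N up the catch, a drop over its crest, some 2 mm on the click and at once a hard buffer (30 N per mm). Let go, it returns to shut and stays
- pull (a point): Middle of the outer face of the pull lip of the drawer's front: a bar 90 mm wide (y), 14 mm high, 14 mm proud of the front panel, centred 78 mm above the worktop; the place to push. Axes as the steamer's, moves with the drawer. The front panel is 142 mm wide and reaches from 14 to 91 mm above the worktop
- socket (a point): Centre of the floor of the drawer's round socket, where the seated foot stands: 26 mm above the worktop, 72 mm behind the pull's outer face, moves with the drawer. Hole 37 mm across, 12 mm deep (rim 38 mm above the worktop), chamfered 1.5 mm, in a level white plate. Drawer 116 mm wide inside, side walls 72 mm above the worktop. Drawer fully out: axis 67 mm in front of the steamer's face
- cartridge_mid (a point): Centre, half-way up, of the limescale cartridge: a loose upright white plastic cylinder 58 mm high, 80 to 150 g, ribbed body 42 mm across on a narrower foot 34 mm across and 12 mm high; z is its axis. It stands on the worktop; its place, the shaker's and the jar's are exchanged at random
- cartridge_foot (a point): Centre of the underside of the cartridge's foot, 29 mm below its centre
- cartridge: The cartridge itself; origin at the centre of its underside
- shaker: Bystander: steel spice shaker, 52 mm across, 74 mm high, loose; origin under its centre
- jar: Bystander: glass jar with a steel cap, 54 mm across, 75 mm high, loose; origin under its centre
- bowl: Bystander: white china bowl, 124 mm across, 55 mm high, loose; origin under its centre
- scraper: Bystander: dough scraper lying flat, steel blade 75 x 140 mm with a 15 mm wooden handle, loose; origin under the blade's centre
There are look-alikes about, which are no part of the job. Leave any green or yellow look-alike of the cartridge alone.

How it is judged:
On the way, in this order (a step that is already met when the one before it is completed fails the run):
1. the water drawer has sprung out (x of pull in the frame of steamer below -0.114 m), for 0.2 s.
2. the cartridge stands seated in the socket of the open drawer, let go (x of pull in the frame of steamer below -0.074 m and horizontal distance between cartridge_foot and socket below 0.003 m and z of cartridge_foot in the frame of socket below 0.003 m and angle between cartridge_mid's own z axis and vertical below 0.1 rad and contact force between the fingers and cartridge below 0.3 N), for 0.2 s.
At the end, for the whole second after the job is handed in: The drawer stays shut on its latch by itself, at rest, within 5 mm of shut, with the cartridge upright (6 degrees) and fully seated in its socket (foot within 3 mm of the socket's floor and axis) (x of pull in the frame of steamer between -0.019 and -0.009 m and linear speed of drawer below 0.01 m/s and horizontal distance between cartridge_foot and socket below 0.003 m and z of cartridge_foot in the frame of socket below 0.003 m and angle between cartridge_mid's own z axis and vertical below 0.1 rad); the robot touches nothing.
It fails at once if the drawer is forced with more than 22 N (contact force between the fingers and drawer above 22 N).
It fails at once if the steamer or its key is forced with more than 30 N (contact force between the fingers and steamer above 30 N).
It fails at once if the cartridge is rammed against the steamer or its drawer with more than 50 N (contact force between cartridge and steamer above 50 N).
It fails at once if a bystander is shoved more than 40 mm (distance of any of shaker, jar, bowl, scraper from where it was at the start of the episode above 0.04 m).
It also fails if it takes over 72 s, if anything falls off the work surface, if the arm or the gripper's body presses on something with over 40 N, if the wrist force passes 120 N, or if a joint passes its speed limit or range.

## Working session

There is one attempt and no reset: what is moved stays moved. The work goes in short steps, Python scripts to look and compute and a tool call to move; the robot and the scene stay as the last step left them, time stands still between calls to the robot, and variables do not carry over. Pictures are saved under pics/ and viewed, at most 10 in all, crops included, and the job is handed in when it is done.

Besides the shell and the picture viewer there is one more tool, called after ">>>" as name([rows], argument=value, ...), one row to a line, values as JSON. play_rows: Moves the arm, as the interface text tells. Its arguments: {"type":"object","properties":{"series":{"type":"array"}},"required":["series"]}

```bash
mkdir -p pics; ls; cat > h.py <<'E'
import numpy as np, cv2
from plant import manip
def grab(n, save=None):
    f=manip.grab_frame(n)
    if save: cv2.imwrite('pics/'+save,f['frame'])
    return f
def ray(f,u,v):
    K=np.array(f['mtx']);R=np.array(f['R']);t=np.array(f['t'])
    d=np.array([(u-K[0,2])/K[0,0],(v-K[1,2])/K[1,1]]);s=d.copy()
    for _ in range(20): s=d/(1+f['k1']*(s@s))
    return -R.T@t, R.T@np.array([s[0],s[1],1.])
def plane(f,u,v,z):
    o,d=ray(f,u,v); return o+d*(z-o[2])/d[2]
def proj(f,X):
    c=np.array(f['R'])@np.array(X,float)+np.array(f['t']);s=c[:2]/c[2]
    s=s*(1+f['k1']*(s@s));K=np.array(f['mtx'])
    return s*[K[0,0],K[1,1]]+[K[0,2],K[1,2]]
def tri(f1,p1,f2,p2):
    o1,d1=ray(f1,*p1);o2,d2=ray(f2,*p2)
    s=np.linalg.lstsq(np.c_[d1,-d2],o2-o1,rcond=None)[0]
    a=o1+d1*s[0];b=o2+d2*s[1];return (a+b)/2,np.linalg.norm(a-b)
E
python3 - <<'E'
from h import *
a=grab('scene','s0.png');b=grab('side','d0.png')
for f in(a,b):print(f['mtx'],f['k1'],ray(f,320,240))
print(manip.state())
E
```

```text
pics
[[599.40461377   0.         313.15238837]
 [  0.         599.40461377 233.10352132]
 [  0.           0.           1.        ]] -0.1100963961722931 (array([1.104012  , 0.84903629, 1.00575202]), array([-0.45483635, -0.578506  , -0.67728695]))
[[603.29945148   0.         319.50518839]
 [  0.         603.29945148 247.67701377]
 [  0.           0.           1.        ]] -0.06284611880115268 (array([0.14411418, 0.89923668, 1.24707708]), array([ 0.2418963 , -0.58535455, -0.77395661]))
{'time': 0.1, 'joint_pos': array([ 1.09002366e+00,  5.33086313e-02,  1.61417437e+00, -2.04066047e-05,
        1.47601847e+00, -1.19005195e-01]), 'joint_vel': array([-1.46468336e-04, -4.29284894e-04, -9.70958860e-04,  1.70744775e-05,
       -4.71323197e-04, -1.57306635e-03]), 'joint_efforts': array([-1.31582756e-04, -3.94900453e+01, -3.71365678e+01, -1.08569589e-04,
        3.92136208e-03, -1.28294491e-05]), 'tool_pos': array([0.22094418, 0.58402723, 0.23016438]), 'tool_rot': array([-2.72241656e-04,  1.79897919e-01,  9.83684821e-01, -9.14810461e-04]), 'contact_force': array([-0.38616974,  0.12677217,  0.0276909 ]), 'ft_torque': array([-0.02986464, -0.02006503, -0.05357197]), 'grasp_force': 0.0, 'gripper_width': 0.999173070349787}
```

View pics/s0.png

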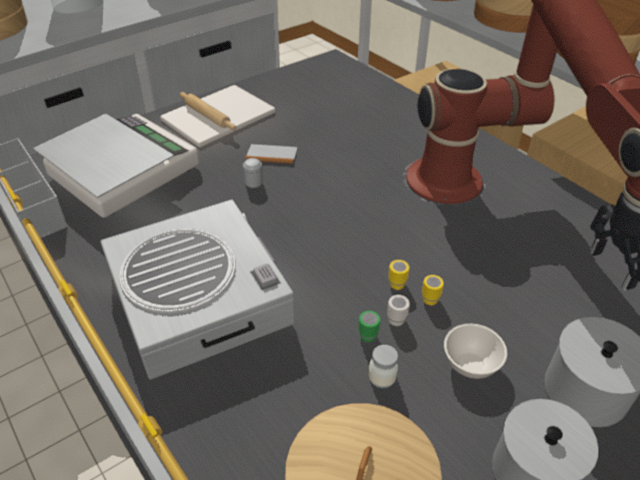

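View pics/d0.png

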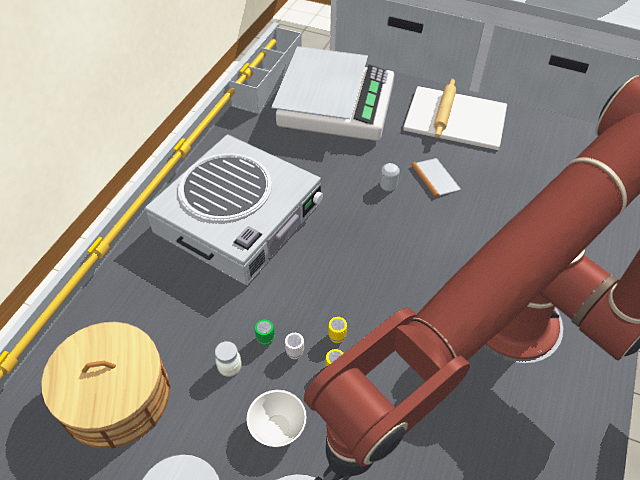

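Scene view: the white cartridge candidate is at (398,309), with a green look-alike at (369,324) and yellow ones at (398,273) and (432,289). The jar is at (383,366), the shaker at (253,173), and the bowl at (475,352). In the side view, the white one is at (294,345) and the key at (248,237). The key sits towards +y, so the true drawer front should be the face at right (about (288,228) in side), and the black handle at (195,248) is on a flank. I'll check this in a close crop.

```bash
python3 - <<'E'
from h import *
b=cv2.imread('pics/d0.png');a=cv2.imread('pics/s0.png')
A=cv2.resize(b[130:285,140:330],(760,620),interpolation=cv2.INTER_CUBIC)[:600]
B=cv2.resize(b[310:400,200:360],(640,360),interpolation=cv2.INTER_CUBIC)
cv2.imwrite('pics/c1.png',A);
C=cv2.resize(a[250:400,340:520],(720,600),interpolation=cv2.INTER_CUBIC)
cv2.imwrite('pics/c2.png',C)
E
```

```text
(no output)
```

View pics/c1.png

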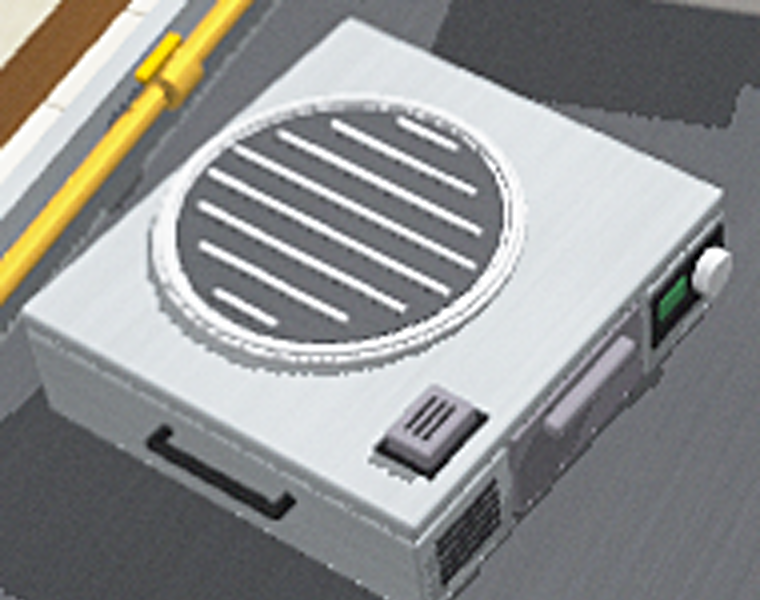

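View pics/c2.png

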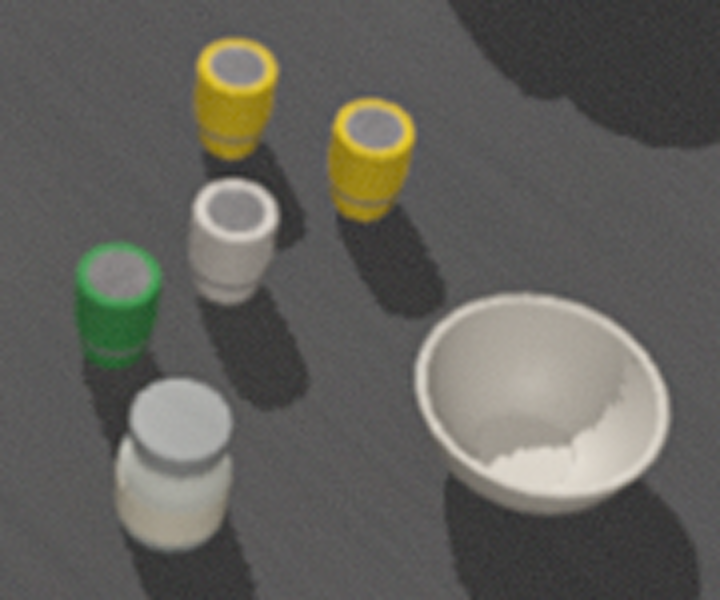

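The crops confirm it. The drawer's grey front with its lip (crop (590,385), side pixel about (287,226)) is on the face with the dial and vent, and the key is at side pixel (249,234). The white ribbed cartridge is at scene pixel (398,303), between the green (370,318) and yellow (399,267), (433,282) look-alikes.

```bash
python3 - <<'E'
from h import *
a=grab('scene');b=grab('side')
np.set_printoptions(precision=4,suppress=True)
C={}
for n,p in dict(Fp=(243.75,263.75),Fm=(320.5,178.75),Bp=(146.2,210),Bm=(227.5,135)).items():
    C[n]=plane(b,*p,.11);print(n,C[n])
print(np.linalg.norm(C['Fp']-C['Fm']),np.linalg.norm(C['Fp']-C['Bp']),np.linalg.norm(C['Bm']-C['Fm']))
y=C['Fp']-C['Fm'];print('yaw y_s',np.degrees(np.arctan2(y[1],y[0])))
x=C['Bp']-C['Fp'];print('yaw x_s',np.degrees(np.arctan2(x[1],x[0])))
print('key side',plane(b,248.7,234.2,.124),'scene',plane(a,264.5,274,.124))
for n,z,p in (('white',.058,(398.75,303)),('y1',.058,(399,267)),('y2',.058,(433.2,282)),('green',.058,(369.75,318.2)),('jar',.075,(385.2,355)),('bowl',.055,(475.5,350))):
    print(n,plane(a,*p,z))
# pixel masks on top ellipse of white in side view
print('white side',plane(b,294,340,.058))
print('lip side',plane(b,140+590/4,130+385/4,.078))
E
```

```text
Fp [0.6366 0.1771 0.11  ]
Fm [ 0.5802 -0.1547  0.11  ]
Bp [0.9443 0.1233 0.11  ]
Bm [ 0.8912 -0.2117  0.11  ]
0.33657773120985013 0.31241220718957063 0.316089699986362
yaw y_s 80.3685224587728
yaw x_s -9.924205689319296
key side [0.6609 0.1015 0.124 ] scene [0.6652 0.1085 0.124 ]
white [0.4554 0.2941 0.058 ]
y1 [0.3817 0.2165 0.058 ]
y2 [0.3539 0.2957 0.058 ]
green [0.5312 0.2882 0.058 ]
jar [0.578  0.3849 0.075 ]
bowl [0.4175 0.4756 0.055 ]
white side [0.4561 0.2906 0.058 ]
lip side [0.6033 0.0061 0.078 ]
```

>>> play_rows([
  [[0.033,-0.036,0,0,0,1.1,0],[0.033,-0.036,0,0,0,1.1,0],[0.033,-0.036,0,0,0,1.1,0],[0.033,-0.036,0,0,0,1.1,0],[0.033,-0.036,0,0,0,1.1,0],[0.033,-0.036,0,0,0,1.1,0],[0.033,-0.036,0,0,0,1.1,0],[0.033,-0.036,0,0,0,1.1,0],[0.033,-0.036,0,0,0,1.1,0],[0.033,-0.036,0,0,0,1.0,0]],
])

```text
time: 1.2
tool_pos: [0.5522, 0.2228, 0.2312]
tool_rot: [-0.0, 0.085, 0.996, 0.0]
contact_force: [0.9, 1.0, 0.0]
gripper_width: 0.0
grasp_force: 0.0
```

>>> play_rows([
  [[0.033,-0.036,0,0,0,0,0],[0.033,-0.036,0,0,0,0,0],[0.033,-0.036,0,0,0,0,0],[0.01,-0.012,-0.01,0,0,0,0],[0,0,0,0,0,0,0],[0,0,0,0,0,0,0]],
])

```text
time: 1.8
tool_pos: [0.6593, 0.105, 0.2202]
tool_rot: [-0.001, 0.086, 0.996, 0.0]
contact_force: [-0.2, 0.2, 0.4]
gripper_width: 0.003
grasp_force: 0.0
```

```bash
python3 - <<'E'
from h import *
np.set_printoptions(precision=4,suppress=True)
w=grab('wrist','w1.png');s=manip.state();print(s['tool_pos'],s['tool_rot'],s['contact_force'],s['gripper_width'],s['time'])
print(ray(w,320,240)); print('key exp px',proj(w,[.661,.1065,.124]),'tcp',proj(w,s['tool_pos']))
E
```

```text
[0.6594 0.1056 0.2209] [-0.0006  0.0852  0.9964  0.0002] [-0.0585  0.3449 -0.1999] -0.0008152375666324282 1.85
(array([0.5913, 0.1161, 0.3611]), array([ 0.2748, -0.0503, -0.9602]))
key exp px [324.7472 242.0592] tcp [324.09   306.6201]
```

View pics/w1.png

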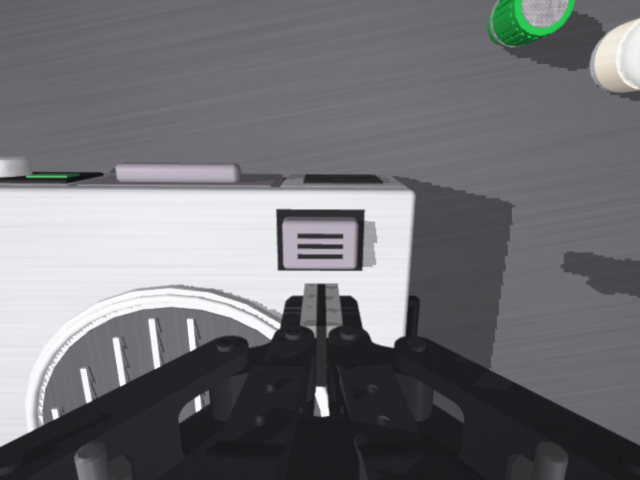

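Wrist view: key top is centred at (320,243), within 2 mm of what was predicted. The steamer edges are level in the image, so the yaw is right. The lip spans (117–240,164). I'll press now.

>>> play_rows([
  [[0.001,-0.001,-0.03,0,0,0,0],[0,0,-0.03,0,0,0,0],[0,0,-0.03,0,0,0,0],[0,0,-0.003,0,0,0,0],[0,0,-0.003,0,0,0,0],[0,0,-0.003,0,0,0,0],[0,0,-0.003,0,0,0,0],[0,0,0,0,0,0,0]],
])

```text
time: 2.65
tool_pos: [0.6623, 0.1039, 0.1211]
tool_rot: [0.002, 0.086, 0.996, 0.0]
contact_force: [1.1, 1.1, 1.7]
gripper_width: 0.001
grasp_force: 1.1
```

```bash
python3 - <<'E'
from h import *
np.set_printoptions(precision=4,suppress=True)
f=cv2.imread('pics/w1.png')
import h
w=grab('wrist')  # R,t now moved; only for reference
s=manip.state();print(s['tool_pos'],s['contact_force'])
E
```

```text
[0.6622 0.1039 0.1211] [-0.0798  2.2191  2.0953]
```

>>> play_rows([
  [[0,0,-0.002,0,0,0,0],[0,0,-0.002,0,0,0,0],[0,0,-0.001,0,0,0,0],[0,0,0,0,0,0,0],[0,0,0,0,0,0,0]],
])

```text
time: 3.2
tool_pos: [0.6619, 0.1036, 0.115]
tool_rot: [0.001, 0.086, 0.996, 0.0]
contact_force: [2.4, 1.0, 4.7]
gripper_width: -0.001
grasp_force: 2.3
```

```bash
python3 - <<'E'
from h import *
np.set_printoptions(precision=4,suppress=True)
w=grab('wrist');b=grab('side','d2.png')
cv2.imwrite('pics/m2.png',np.hstack([cv2.resize(b['frame'][120:300,130:350],(440,360)),cv2.resize(w['frame'],(360,360))]))
s=manip.state();print(s['tool_pos'],s['contact_force'])
E
```

```text
[0.6618 0.1035 0.1148] [1.7646 2.0032 4.8546]
```

View pics/m2.png

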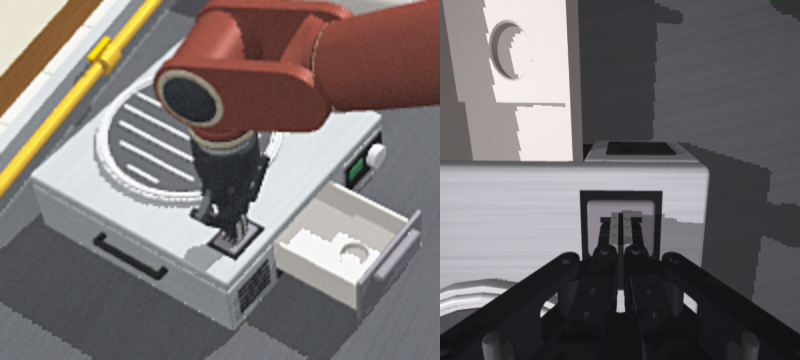

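The drawer is out, with the socket visible in both views (left (352,252), right (512,48)). I'll lift and view the socket from above.

>>> play_rows([
  [[0,0,0.02,0,0,0,0],[0,0,0.04,0,0,0,0],[0,0,0.04,0,0,0,0],[-0.03,-0.02,0.02,0,0,0,0.5],[-0.04,-0.02,0,0,0,0,1],[-0.04,-0.02,0,0,0,0,1],[-0.035,-0.017,0,0,0,0,1],[0,0,0,0,0,0,1],[0,0,0,0,0,0,1],[0,0,0,0,0,0,1]],
])

```text
time: 4.3
tool_pos: [0.5163, 0.0265, 0.2337]
tool_rot: [-0.001, 0.086, 0.996, -0.0]
contact_force: [0.2, 0.2, -0.2]
gripper_width: 0.998
grasp_force: 0.0
```

```bash
python3 - <<'E'
from h import *
np.set_printoptions(precision=4,suppress=True)
w=grab('wrist','w3.png');s=manip.state();print(s['tool_pos'],s['tool_rot'],s['time'])
print('socket exp px',proj(w,[.5424,.0226,.038]))
E
```

```text
[0.5166 0.0266 0.2339] [-0.0006  0.0855  0.9963 -0.0001] 4.35
socket exp px [322.5538 237.1618]
```

View pics/w3.png

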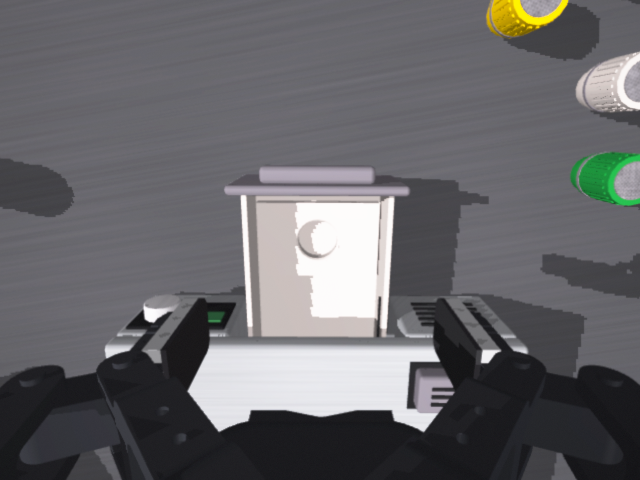

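The socket is at (318,238), and the lip spans (261–375,167–183). I'll refine these numerically with circle and edge fits.

```bash
python3 - <<'E'
from h import *
np.set_printoptions(precision=4,suppress=True)
w=grab('wrist');K=w['mtx'];print(K[0,0],w['k1'])
g=cv2.cvtColor(w['frame'],cv2.COLOR_BGR2GRAY)
x0,y0=280,205
c=cv2.resize(g[y0:270,x0:360],None,fx=4,fy=4,interpolation=cv2.INTER_CUBIC)
r0=20./.335*K[0,0]/1000*4;print('r exp px',r0/4)
for p2 in(14,20,28):
    h_=cv2.HoughCircles(c,cv2.HOUGH_GRADIENT,1,8,param1=60,param2=p2,minRadius=int(r0*.75),maxRadius=int(r0*1.15))
    if h_ is not None:
        for q in h_[0][:4]:
            u,v=q[0]/4+x0-.375,q[1]/4+y0-.375;print(p2,u,v,q[2]/4,plane(w,u,v,.038)[:2])
# predicted from lip: centre of outer top edge and yaw -9.8
m=cv2.inRange(cv2.cvtColor(w['frame'],cv2.COLOR_BGR2HSV),(115,8,90),(175,60,255))
m[:150]=0;m[200:]=0
n,l,st,ce=cv2.connectedComponentsWithStats(m)
print([(st[i],ce[i]) for i in range(1,n) if st[i,4]>300])
row=g[175,240:400].astype(int);print('row175',[(240+i,int(d)) for i,d in enumerate(np.diff(row)) if abs(d)>25])
col=g[140:215,318].astype(int);print('col',[(140+i,int(d)) for i,d in enumerate(np.diff(col)) if abs(d)>20])
for r in(225,290):
  row=g[r,230:400].astype(int);print(r,[(230+i,int(d)) for i,d in enumerate(np.diff(row)) if abs(d)>20])
big=cv2.resize(w['frame'][205:270,270:370],(800,520),interpolation=cv2.INTER_CUBIC);cv2.imwrite('pics/sock.png',big)
E
```

```text
378.875770226669 0.012736830228723565
r exp px 22.619448968756355
14 317.0 237.25 19.95 [0.5421 0.0177]
14 315.5 239.0 19.4 [0.5435 0.016 ]
14 317.5 234.75 19.525 [0.5398 0.0186]
14 315.25 236.25 17.2 [0.5408 0.0163]
20 317.0 237.25 19.95 [0.5421 0.0177]
20 315.5 239.0 19.4 [0.5435 0.016 ]
20 317.25 233.5 20.425 [0.5386 0.0185]
20 315.25 236.25 17.2 [0.5408 0.0163]
28 317.0 237.25 19.95 [0.5421 0.0177]
28 315.5 239.0 19.4 [0.5435 0.016 ]
28 315.25 236.25 17.2 [0.5408 0.0163]
[(array([    0,   150,   609,    50, 23957], dtype=int32), array([303.4705, 172.1248])), (array([615, 162,  25,  37, 741], dtype=int32), array([628.4845, 180.9055]))]
row175 [(258, 46)]
col [(166, 22), (182, -31), (185, 32), (195, 27), (199, -31), (201, 57), (202, 38)]
225 [(240, 28), (241, 105), (246, -52), (247, -60), (255, 23), (256, 32), (296, 38), (302, -25), (314, 33), (377, -31), (378, -81), (379, 44), (380, 33), (391, -64), (392, -90)]
290 [(244, 83), (245, 71), (249, -39), (250, -75), (258, 33), (259, 24), (311, 25), (312, 23), (387, -38), (388, -115), (389, -26)]
```

View pics/sock.png

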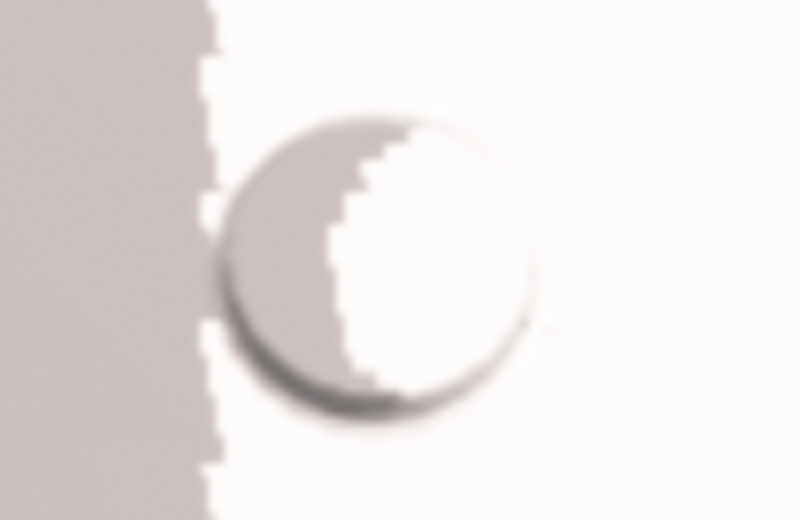

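The socket circle is centred at crop (377,268), which is wrist pixel (316.7,238.1), giving (0.543, 0.018 to 0.020) at the rim. Next I'll go above the cartridge.

>>> play_rows([
  [[-0.006,0.0265,-0.003,0,0,0,1],[-0.006,0.0265,-0.003,0,0,0,1],[-0.006,0.0265,-0.003,0,0,0,1],[-0.006,0.0265,-0.003,0,0,0,1],[-0.006,0.0265,-0.003,0,0,0,1],[-0.006,0.0265,-0.003,0,0,0,1],[-0.006,0.0265,-0.003,0,0,0,1],[-0.006,0.0265,-0.003,0,0,0,1],[-0.006,0.0265,-0.005,0,0,0,1],[-0.006,0.0265,-0.005,0,0,0,1]],
])

```text
time: 5.4
tool_pos: [0.4563, 0.2933, 0.2]
tool_rot: [-0.0, 0.085, 0.996, -0.0]
contact_force: [0.1, -0.4, 0.3]
gripper_width: 1.006
grasp_force: 0.0
```

>>> play_rows([
  [[0,0,0,0,0,0,1],[0,0,0,0,0,0,1],[0,0,0,0,0,0,1]],
])

```text
time: 5.7
tool_pos: [0.4567, 0.2912, 0.2004]
tool_rot: [0.0, 0.086, 0.996, -0.0]
contact_force: [-0.1, -0.7, -0.3]
gripper_width: 1.001
grasp_force: 0.0
```

```bash
python3 - <<'E'
from h import *
np.set_printoptions(precision=4,suppress=True)
w=grab('wrist','w4.png');s=manip.state();print(s['tool_pos'],s['tool_rot'],s['time'])
print('exp',proj(w,[.456,.292,.058]),'tcp',proj(w,s['tool_pos']))
g=cv2.cvtColor(w['frame'],cv2.COLOR_BGR2GRAY)
p=proj(w,[.456,.292,.058]).astype(int)
c=cv2.resize(g[p[1]-60:p[1]+60,p[0]-60:p[0]+60],None,fx=4,fy=4,interpolation=cv2.INTER_CUBIC)
o,d=ray(w,*p);R=np.array(w['R'])
dep=(R@np.array([.456,.292,.058])+np.array(w['t']))[2];r0=21/1000*w['mtx'][0][0]/dep;print('r',r0)
h_=cv2.HoughCircles(c,cv2.HOUGH_GRADIENT,1,10,param1=80,param2=25,minRadius=int(r0*4*.85),maxRadius=int(r0*4*1.15))
for q in h_[0][:4]:
    u,v=q[0]/4+p[0]-60-.375,q[1]/4+p[1]-60-.375;print(u,v,q[2]/4,plane(w,u,v,.058)[:2])
E
```

```text
[0.4567 0.291  0.2005] [ 0.0001  0.0861  0.9963 -0.0001] 5.75
exp [322.8391 221.7702] tcp [322.1646 306.3695]
r 27.338321136622845
320.5 219.0 27.65 [0.4535 0.2906]
320.5 221.5 27.7 [0.4555 0.2903]
323.25 216.75 30.825 [0.4522 0.293 ]
324.25 220.0 23.925 [0.4548 0.2933]
```

View pics/w4.png

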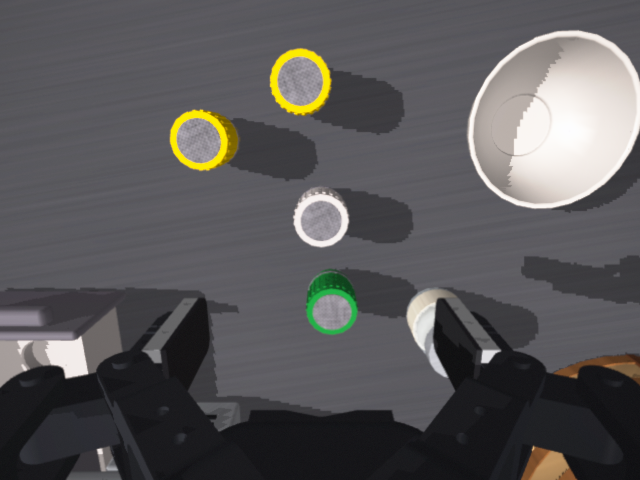

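The white cartridge's top is centred at (321,219), with the green one at (331,312) and the yellow ones at (200,140) and (300,81). Both finger paths left and right of the cartridge are clear. I'll descend and grip.

>>> play_rows([
  [[-0.001,0.0005,-0.03,0,0,0,1],[-0.001,0,-0.03,0,0,0,1],[0,0,-0.03,0,0,0,1],[0,0,-0.03,0,0,0,1],[0,0,-0.03,0,0,0,1],[0,0,-0.02,0,0,0,1],[0,0,-0.008,0,0,0,1],[0,0,0,0,0,0,1],[0,0,0,0,0,0,1]],
])

```text
time: 6.65
tool_pos: [0.4553, 0.2921, 0.0236]
tool_rot: [0.001, 0.086, 0.996, 0.0]
contact_force: [0.2, 0.5, 1.0]
gripper_width: 0.999
grasp_force: 0.0
```

>>> play_rows([
  [[0,0,0,0,0,0,0.7],[0,0,0,0,0,0,0.55],[0,0,0,0,0,0,0.5],[0,0,0,0,0,0,0.4],[0,0,0,0,0,0,0.3],[0,0,0,0,0,0,0.3],[0,0,0,0,0,0,0.3],[0,0,0,0,0,0,0.3]],
])

```text
time: 7.45
tool_pos: [0.4552, 0.2925, 0.0236]
tool_rot: [0.001, 0.086, 0.996, 0.0]
contact_force: [0.1, -1.2, 5.1]
gripper_width: 0.477
grasp_force: 60.9
```

>>> play_rows([
  [[0,0,0.005,0,0,0,0.3],[0,0,0.025,0,0,0,0.3],[0,0,0.03,0,0,0,0.3],[0,0,0.03,0,0,0,0.3],[0,0,0.03,0,0,0,0.3],[0,0,0,0,0,0,0.3]],
])

```text
time: 8.05
tool_pos: [0.4566, 0.2933, 0.1471]
tool_rot: [0.004, 0.086, 0.996, 0.002]
contact_force: [0.7, 0.9, -1.1]
gripper_width: 0.477
grasp_force: 60.8
```

>>> play_rows([
  [[0.009,-0.0273,0,0,0,0,0.3],[0.009,-0.0273,0,0,0,0,0.3],[0.009,-0.0273,0,0,0,0,0.3],[0.009,-0.0273,0,0,0,0,0.3],[0.009,-0.0273,0,0,0,0,0.3],[0.009,-0.0273,0,0,0,0,0.3],[0.009,-0.0273,0,0,0,0,0.3],[0.009,-0.0273,0,0,0,0,0.3],[0.009,-0.0273,0,0,0,0,0.3],[0.0078,-0.0273,0,0,0,0,0.3]],
])

```text
time: 9.05
tool_pos: [0.542, 0.018, 0.14]
tool_rot: [-0.002, 0.086, 0.996, 0.0]
contact_force: [-0.0, -0.0, -1.0]
gripper_width: 0.48
grasp_force: 60.9
```

>>> play_rows([
  [[0,0,-0.03,0,0,0,0.3],[0,0,-0.02,0,0,0,0.3],[0,0,0,0,0,0,0.3],[0,0,0,0,0,0,0.3],[0,0,0,0,0,0,0.3]],
])

```text
time: 9.55
tool_pos: [0.5436, 0.0192, 0.0931]
tool_rot: [0.001, 0.085, 0.996, 0.0]
contact_force: [0.2, -1.2, -0.8]
gripper_width: 0.481
grasp_force: 61.0
```

```bash
python3 - <<'E'
from h import *
np.set_printoptions(precision=4,suppress=True)
w=grab('wrist','w5.png');a=grab('scene','s5.png');b=grab('side','d5.png');s=manip.state();print(s['tool_pos'],s['contact_force'],s['gripper_width'],s['time'])
ps=proj(a,[.5428,.019,.06]);pd=proj(b,[.5428,.019,.06]);pw=proj(w,[.5428,.019,.06]);print(ps,pd,pw)
def crop(f,p,r,S):
    x,y=[int(np.clip(q,r,m-r)) for q,m in zip(p,(640,480))];print('origin',x-r,y-r,S/(2*r))
    return cv2.resize(f['frame'][y-r:y+r,x-r:x+r],(S,S),interpolation=cv2.INTER_CUBIC)
cv2.imwrite('pics/m5.png',np.hstack([crop(w,pw,100,400),crop(b,pd,50,400)]))
E
```

```text
[0.5439 0.0191 0.0937] [ 1.0403  0.3177 -0.6494] 0.4739677864828117 9.7
[288.6248 247.9656] [307.2542 241.5832] [321.7677 274.3603]
origin 221 174 2.0
origin 257 191 4.0
```

View pics/m5.png

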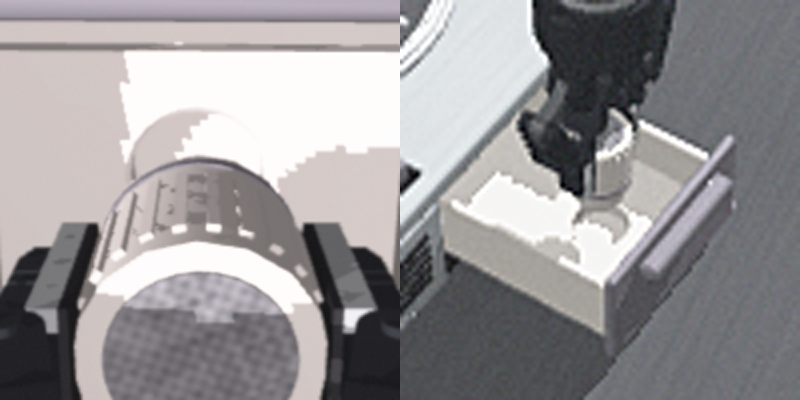

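```bash
python3 - <<'E'
from h import *
np.set_printoptions(precision=4,suppress=True)
w=grab('wrist');b=grab('side')
px=lambda c:(257+(c[0]-400)/4-.4,191+c[1]/4-.4)
wp=lambda c:(221+c[0]/2-.25,174+c[1]/2-.25)
print('hole side',plane(b,*px((601,222)),.038)[:2])
print('foot bottom side: edges', [plane(b,*px(c),.070)[:2] for c in((607,205),(607,213))])
for X in ([.5428,.0174,.038],[.5428,.0195,.038],[.5439,.0191,.070]):
    p=proj(b,X);q=proj(w,X);print(X,'side crop',(p[0]-257+.4)*4+400,(p[1]-191+.4)*4,'wrist crop',(q-[221,174])*2)
# hole left/right/top in wrist
print('hole wrist', plane(w,*wp((132,160)),.038)[:2],plane(w,*wp((263,160)),.038)[:2],'top',plane(w,*wp((197,108)),.038)[:2])
print('cart top wrist',plane(w,*wp((76,350)),.128)[:2],plane(w,*wp((329,350)),.128)[:2], 'rim top edge',plane(w,*wp((202,243)),.128)[:2])
E
```

```text
hole side [0.5451 0.0168]
foot bottom side: edges [array([0.5366, 0.0261]), array([0.534, 0.032])]
[0.5428, 0.0174, 0.038] side crop 603.9367735593227 223.80044205471685 wrist crop [195.5147 169.8607]
[0.5428, 0.0195, 0.038] side crop 602.6202604340591 226.14924743139997 wrist crop [203.0688 168.6253]
[0.5439, 0.0191, 0.07] side crop 600.8107876154344 193.50658205309148 wrist crop [202.7161 218.5405]
hole wrist [0.5369 0.0007] [0.543  0.0359] top [0.5255 0.0207]
cart top wrist [ 0.5383 -0.0007] [0.5451 0.039 ] rim top edge [0.5235 0.0222]
```

The hole is at about (0.5435, 0.0178) and the held cartridge at (0.544, 0.0188), so I need a 1 mm shift in -y and then a gentle lowering.

>>> play_rows([
  [[0,-0.001,-0.01,0,0,0,0.3],[0,0,-0.01,0,0,0,0.3],[0,0,-0.006,0,0,0,0.3],[0,0,-0.003,0,0,0,0.3],[0,0,-0.003,0,0,0,0.3],[0,0,-0.003,0,0,0,0.3],[0,0,0,0,0,0,0.3]],
])

```text
time: 10.5
tool_pos: [0.5428, 0.018, 0.0569]
tool_rot: [-0.0, 0.086, 0.996, -0.0]
contact_force: [-0.4, 0.2, -1.3]
gripper_width: 0.481
grasp_force: 61.0
```

>>> play_rows([
  [[0,0,-0.002,0,0,0,0.3],[0,0,-0.002,0,0,0,0.3],[0,0,-0.002,0,0,0,0.3],[0,0,-0.001,0,0,0,0.3],[0,0,0,0,0,0,0.3],[0,0,0,0,0,0,0.3]],
])

```text
time: 11.1
tool_pos: [0.543, 0.018, 0.0503]
tool_rot: [0.0, 0.086, 0.996, -0.0]
contact_force: [0.3, -0.3, -0.9]
gripper_width: 0.476
grasp_force: 61.0
```

>>> play_rows([
  [[0,0,-0.001,0,0,0,0.3],[0,0,-0.001,0,0,0,0.3],[0,0,0,0,0,0,0.3],[0,0,0,0,0,0,0.3]],
])

```text
time: 11.5
tool_pos: [0.5438, 0.0179, 0.0495]
tool_rot: [0.001, 0.086, 0.996, -0.0]
contact_force: [-2.5, -0.1, 6.5]
gripper_width: 0.478
grasp_force: 61.5
```

Contact came at exactly the floor height. I'll open partly and lift clear.

>>> play_rows([
  [[0,0,0,0,0,0,0.55],[0,0,0,0,0,0,0.65],[0,0,0,0,0,0,0.75],[0,0,0,0,0,0,0.75],[0,0,0,0,0,0,0.75]],
])

```text
time: 12.0
tool_pos: [0.5429, 0.018, 0.0481]
tool_rot: [-0.0, 0.086, 0.996, -0.0]
contact_force: [0.1, -0.2, -0.4]
gripper_width: 0.751
grasp_force: 0.0
```

>>> play_rows([
  [[0,0,0.01,0,0,0,0.75],[0,0,0.03,0,0,0,0.75],[0,0,0.04,0,0,0,0.75],[0,0,0.04,0,0,0,0.75],[0,0,0.03,0,0,0,0.75],[0,0,0,0,0,0,0.75],[0,0,0,0,0,0,0.75]],
])

```text
time: 12.7
tool_pos: [0.5435, 0.018, 0.1998]
tool_rot: [0.001, 0.086, 0.996, -0.0]
contact_force: [0.6, -0.2, 0.1]
gripper_width: 0.748
grasp_force: 0.0
```

```bash
python3 - <<'E'
from h import *
np.set_printoptions(precision=4,suppress=True)
w=grab('wrist','w6.png');b=grab('side','d6.png');s=manip.state();print(s['tool_pos'],s['contact_force'],s['gripper_width'],s['time'])
cv2.imwrite('pics/m6.png',np.hstack([cv2.resize(w['frame'][100:340,200:440],(400,400)),cv2.resize(b['frame'][191:291,257:357],(400,400),interpolation=cv2.INTER_CUBIC)]))
for z in(.026,.084):print(z,(proj(b,[.5435,.0178,z])-[257,191])*4+[400,0],(proj(w,[.5435,.0178,z])-[200,100])/.6)
E
```

```text
[0.5421 0.0181 0.197 ] [ 0.1837 -0.4156 -0.4662] 0.753548357138565 12.8
0.026 [601.2586 233.9256] [202.6136 189.1607]
0.084 [600.4114 176.4529] [202.8188 219.0657]
```

View pics/m6.png

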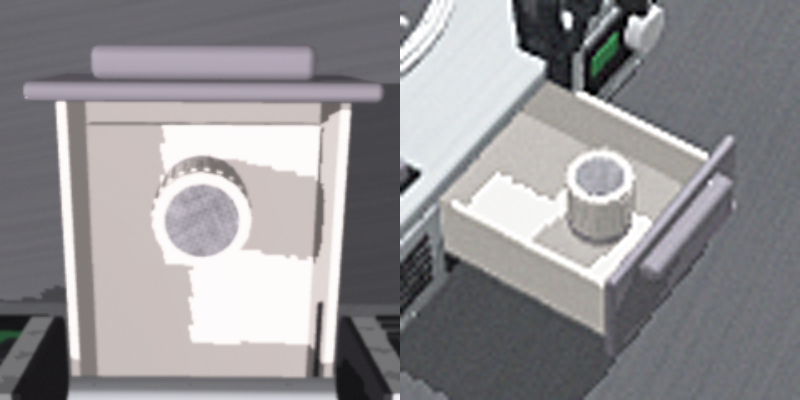

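The cartridge stands seated: its top in the side crop is at (601,178), against (600,176) predicted for a fully seated one. I've now viewed 11 pictures, one over the limit, so I'll go on by numbers and force only. Next I'll move in front of the lip with the fingers shut.

>>> play_rows([
  [[-0.03,0.005,0,0,0,0,0],[-0.03,0.005,0,0,0,0,0],[-0.03,0.005,0,0,0,0,0],[-0.023,0.004,0,0,0,0,0],[0,0,0,0,0,0,0],[0,0,0,0,0,0,0]],
])

```text
time: 13.4
tool_pos: [0.4294, 0.0371, 0.197]
tool_rot: [-0.001, 0.086, 0.996, -0.0]
contact_force: [0.1, 0.1, -0.2]
gripper_width: -0.003
grasp_force: 0.0
```

>>> play_rows([
  [[0,0,-0.03,0,0,0,0],[0,0,-0.03,0,0,0,0],[0,0,-0.03,0,0,0,0],[0,0,-0.03,0,0,0,0],[0,0,-0.013,0,0,0,0],[0,0,0,0,0,0,0],[0,0,0,0,0,0,0]],
])

```text
time: 14.1
tool_pos: [0.4309, 0.0369, 0.066]
tool_rot: [0.0, 0.086, 0.996, -0.0]
contact_force: [0.7, -0.2, -0.5]
gripper_width: -0.001
grasp_force: 0.0
```

```bash
python3 - <<'E'
from h import *
s=manip.state();print(s['tool_pos'],s['tool_rot'],s['contact_force'],s['gripper_width'],s['time'])
x=np.array([.985,-.170]);d=np.array([.4726,.030])-s['tool_pos'][:2];print('along',d@x,'lateral',d@[.17,.985])
E
```

```text
[0.43087862 0.03689898 0.06602678] [ 3.18706445e-04  8.57016541e-02  9.96320794e-01 -4.79204658e-06] [ 0.73909312 -0.1963766  -0.52137148] -0.0012772877672184934 14.1
along 0.04226838399222301 lateral 0.00029713859902610537
```

>>> play_rows([
  [[0.006,-0.001,0,0,0,0,0],[0.006,-0.001,0,0,0,0,0],[0.006,-0.001,0,0,0,0,0],[0.003,-0.0005,0,0,0,0,0],[0.003,-0.0005,0,0,0,0,0],[0.003,-0.0005,0,0,0,0,0],[0.003,-0.0005,0,0,0,0,0],[0.003,-0.0005,0,0,0,0,0],[0.003,-0.0005,0,0,0,0,0],[0.003,-0.0005,0,0,0,0,0]],
])

```text
time: 15.1
tool_pos: [0.4687, 0.0305, 0.0651]
tool_rot: [-0.001, 0.086, 0.996, -0.0]
contact_force: [-2.9, 0.7, 0.9]
gripper_width: 0.005
grasp_force: 1.4
```

>>> play_rows([
  [[0.004,-0.0007,0,0,0,0,0],[0.004,-0.0007,0,0,0,0,0],[0.004,-0.0007,0,0,0,0,0],[0.004,-0.0007,0,0,0,0,0],[0.004,-0.0007,0,0,0,0,0],[0.004,-0.0007,0,0,0,0,0],[0.004,-0.0007,0,0,0,0,0],[0.004,-0.0007,0,0,0,0,0],[0.004,-0.0007,0,0,0,0,0],[0.004,-0.0007,0,0,0,0,0]],
])

```text
time: 16.1
tool_pos: [0.509, 0.0234, 0.0651]
tool_rot: [-0.0, 0.086, 0.996, -0.0]
contact_force: [-4.8, -2.3, 2.4]
gripper_width: 0.001
grasp_force: 2.5
```

>>> play_rows([
  [[0.004,-0.0007,0,0,0,0,0],[0.004,-0.0007,0,0,0,0,0],[0.004,-0.0007,0,0,0,0,0],[0.004,-0.0007,0,0,0,0,0],[0.004,-0.0007,0,0,0,0,0],[0.004,-0.0007,0,0,0,0,0],[0.004,-0.0007,0,0,0,0,0],[0.004,-0.0007,0,0,0,0,0],[0.004,-0.0007,0,0,0,0,0],[0.004,-0.0007,0,0,0,0,0]],
])

```text
time: 17.1
tool_pos: [0.5485, 0.0163, 0.0651]
tool_rot: [-0.001, 0.086, 0.996, -0.0]
contact_force: [-8.3, -1.5, 5.1]
gripper_width: -0.006
grasp_force: 3.6
```

>>> play_rows([
  [[0.003,-0.0005,0,0,0,0,0],[0.003,-0.0005,0,0,0,0,0],[0.003,-0.0005,0,0,0,0,0],[0.003,-0.0005,0,0,0,0,0],[0.003,-0.0005,0,0,0,0,0],[0.003,-0.0005,0,0,0,0,0]],
])

```text
time: 17.7
tool_pos: [0.5663, 0.0132, 0.0651]
tool_rot: [-0.001, 0.086, 0.996, -0.0]
contact_force: [-8.7, -2.1, 3.9]
gripper_width: 0.001
grasp_force: 4.0
```

>>> play_rows([
  [[0.002,-0.0003,0,0,0,0,0],[0.002,-0.0004,0,0,0,0,0],[0.002,-0.0003,0,0,0,0,0],[0.002,-0.0004,0,0,0,0,0]],
])

```text
time: 18.1
tool_pos: [0.5741, 0.0117, 0.0651]
tool_rot: [-0.002, 0.086, 0.996, -0.0]
contact_force: [-8.5, -1.5, 3.4]
gripper_width: 0.001
grasp_force: 4.1
```

>>> play_rows([
  [[0.001,-0.0002,0,0,0,0,0],[0.001,-0.0002,0,0,0,0,0],[0.001,-0.0001,0,0,0,0,0],[0.001,-0.0002,0,0,0,0,0],[0.001,-0.0002,0,0,0,0,0]],
])

```text
time: 18.6
tool_pos: [0.5791, 0.0108, 0.0651]
tool_rot: [-0.002, 0.086, 0.996, -0.0]
contact_force: [-9.7, -2.5, 4.1]
gripper_width: -0.0
grasp_force: 4.1
```

>>> play_rows([
  [[0.001,-0.0002,0,0,0,0,0],[0.001,-0.0002,0,0,0,0,0],[0.001,-0.0001,0,0,0,0,0],[0.001,-0.0002,0,0,0,0,0]],
])

```text
time: 19.0
tool_pos: [0.583, 0.0101, 0.0651]
tool_rot: [-0.002, 0.086, 0.996, -0.0]
contact_force: [-8.9, -1.6, 4.9]
gripper_width: -0.001
grasp_force: 4.2
```

>>> play_rows([
  [[0.0005,-0.0001,0,0,0,0,0],[0.0005,-0.0001,0,0,0,0,0],[0.0005,0,0,0,0,0,0],[0.0005,-0.0001,0,0,0,0,0]],
])

```text
time: 19.4
tool_pos: [0.585, 0.0098, 0.0651]
tool_rot: [-0.002, 0.086, 0.996, -0.001]
contact_force: [-7.5, -2.1, 5.3]
gripper_width: 0.0
grasp_force: 4.2
```

>>> play_rows([
  [[0.0005,-0.0001,0,0,0,0,0],[0.0005,-0.0001,0,0,0,0,0],[0.0005,0,0,0,0,0,0]],
])

```text
time: 19.7
tool_pos: [0.586, 0.0096, 0.0651]
tool_rot: [-0.002, 0.086, 0.996, -0.001]
contact_force: [-10.6, -1.6, 6.7]
gripper_width: 0.002
grasp_force: 5.3
```

>>> play_rows([
  [[0.0005,-0.0001,0,0,0,0,0],[0.0005,-0.0001,0,0,0,0,0]],
])

```text
time: 19.9
tool_pos: [0.5869, 0.0095, 0.0651]
tool_rot: [-0.003, 0.086, 0.996, -0.001]
contact_force: [-11.3, -2.5, 6.4]
gripper_width: 0.0
grasp_force: 5.5
```

>>> play_rows([
  [[0.0005,-0.0001,0,0,0,0,0],[0.0005,-0.0001,0,0,0,0,0]],
])

```text
time: 20.1
tool_pos: [0.5878, 0.0093, 0.0651]
tool_rot: [-0.003, 0.086, 0.996, -0.001]
contact_force: [-12.6, -1.8, 6.5]
gripper_width: 0.0
grasp_force: 5.6
```

>>> play_rows([
  [[0.0005,-0.0001,0,0,0,0,0],[0.0005,-0.0001,0,0,0,0,0]],
])

```text
time: 20.3
tool_pos: [0.5887, 0.0091, 0.0651]
tool_rot: [-0.003, 0.086, 0.996, -0.0]
contact_force: [-11.2, -1.7, 7.7]
gripper_width: 0.004
grasp_force: 5.7
```

>>> play_rows([
  [[0.0005,-0.0001,0,0,0,0,0],[0.0005,-0.0001,0,0,0,0,0]],
])

```text
time: 20.5
tool_pos: [0.5901, 0.0089, 0.0651]
tool_rot: [-0.002, 0.086, 0.996, -0.0]
contact_force: [-10.0, -2.5, 5.2]
gripper_width: -0.001
grasp_force: 4.9
```

The force dropped over the crest. I'll go on carefully for the roughly 2 mm to the click.

>>> play_rows([
  [[0.0005,-0.0001,0,0,0,0,0]],
])

```text
time: 20.6
tool_pos: [0.5907, 0.0088, 0.0651]
tool_rot: [-0.002, 0.086, 0.996, -0.0]
contact_force: [-9.8, -1.3, 4.8]
gripper_width: 0.0
grasp_force: 4.7
```

>>> play_rows([
  [[0.0005,-0.0001,0,0,0,0,0]],
])

```text
time: 20.7
tool_pos: [0.5913, 0.0087, 0.0651]
tool_rot: [-0.002, 0.086, 0.996, -0.0]
contact_force: [-8.7, -1.2, 5.8]
gripper_width: 0.004
grasp_force: 4.7
```

>>> play_rows([
  [[0.0004,-0.0001,0,0,0,0,0]],
])

```text
time: 20.8
tool_pos: [0.5917, 0.0086, 0.0651]
tool_rot: [-0.002, 0.086, 0.996, -0.0]
contact_force: [-10.2, -1.2, 5.3]
gripper_width: 0.003
grasp_force: 4.6
```

>>> play_rows([
  [[0.0004,-0.0001,0,0,0,0,0]],
])

```text
time: 20.9
tool_pos: [0.5921, 0.0085, 0.0651]
tool_rot: [-0.002, 0.086, 0.996, -0.0]
contact_force: [-10.1, -1.5, 5.2]
gripper_width: -0.002
grasp_force: 4.5
```

>>> play_rows([
  [[0.0004,-0.0001,0,0,0,0,0]],
])

```text
time: 21.0
tool_pos: [0.5926, 0.0084, 0.0651]
tool_rot: [-0.002, 0.086, 0.996, -0.0]
contact_force: [-9.0, -1.6, 5.1]
gripper_width: 0.004
grasp_force: 4.4
```

>>> play_rows([
  [[0.0004,-0.0001,0,0,0,0,0]],
])

```text
time: 21.1
tool_pos: [0.593, 0.0084, 0.0651]
tool_rot: [-0.002, 0.086, 0.996, -0.0]
contact_force: [-8.0, -1.8, 4.2]
gripper_width: -0.001
grasp_force: 4.3
```

>>> play_rows([
  [[0.0004,-0.0001,0,0,0,0,0]],
])

```text
time: 21.2
tool_pos: [0.5935, 0.0083, 0.0651]
tool_rot: [-0.002, 0.086, 0.996, -0.0]
contact_force: [-8.4, -1.0, 3.7]
gripper_width: -0.001
grasp_force: 4.0
```

>>> play_rows([
  [[0.0004,-0.0001,0,0,0,0,0]],
])

```text
time: 21.3
tool_pos: [0.5938, 0.0082, 0.0651]
tool_rot: [-0.002, 0.086, 0.996, -0.0]
contact_force: [-10.6, -0.1, 5.3]
gripper_width: 0.002
grasp_force: 4.8
```

>>> play_rows([
  [[0.0004,-0.0001,0,0,0,0,0]],
])

```text
time: 21.4
tool_pos: [0.5938, 0.0082, 0.0651]
tool_rot: [-0.002, 0.086, 0.996, -0.0]
contact_force: [-11.3, -0.6, 7.2]
gripper_width: 0.003
grasp_force: 5.6
```

The tool has stopped and the force is rising, so this is the buffer, just after the click. I'll back off slowly.

>>> play_rows([
  [[-0.001,0.0002,0,0,0,0,0],[-0.001,0.0002,0,0,0,0,0],[-0.001,0.0001,0,0,0,0,0],[-0.001,0.0002,0,0,0,0,0],[-0.001,0.0002,0,0,0,0,0],[-0.001,0.0002,0,0,0,0,0],[-0.001,0.0001,0,0,0,0,0],[-0.001,0.0002,0,0,0,0,0]],
])

```text
time: 22.2
tool_pos: [0.5869, 0.0095, 0.0651]
tool_rot: [-0.001, 0.086, 0.996, -0.0]
contact_force: [-6.5, -1.4, 2.6]
gripper_width: 0.001
grasp_force: 2.9
```

>>> play_rows([
  [[-0.002,0.0003,0,0,0,0,0],[-0.002,0.0004,0,0,0,0,0],[-0.002,0.0003,0,0,0,0,0],[-0.002,0.0004,0,0,0,0,0],[-0.002,0.0003,0,0,0,0,0]],
])

```text
time: 22.7
tool_pos: [0.5776, 0.0115, 0.0655]
tool_rot: [0.001, 0.086, 0.996, 0.0]
contact_force: [-0.1, -0.2, -0.1]
gripper_width: 0.003
grasp_force: 0.0
```

>>> play_rows([
  [[-0.02,0.0035,0,0,0,0,0],[-0.03,0.005,0,0,0,0,0],[-0.03,0.005,0,0,0,0,0],[-0.02,0.004,0.03,0,0,0,0],[-0.01,0,0.04,0,0,0,0],[0,0,0.04,0,0,0,0],[0,0,0.04,0,0,0,0],[0,0,0,0,0,0,0],[0,0,0,0,0,0,0]],
])

```text
time: 23.6
tool_pos: [0.4681, 0.0289, 0.2168]
tool_rot: [0.002, 0.086, 0.996, 0.0]
contact_force: [0.4, -0.7, -0.4]
gripper_width: -0.003
grasp_force: 0.0
```

```bash
python3 - <<'E'
from h import *
np.set_printoptions(precision=4,suppress=True)
b=grab('side','d9.png');w=grab('wrist','w9.png');s=manip.state();print(s['tool_pos'],s['contact_force'],s['time'])
o=cv2.imread('pics/d0.png');six=cv2.imread('pics/d6.png')
r=np.s_[200:265,262:325]  # drawer front region in the shut picture
for n,x in(('now',b['frame']),('open',six)):print(n,'mean abs diff to shut',np.abs(x[r].astype(int)-o[r]).mean())
out=np.s_[225:275,300:345]
for n,x in(('now',b['frame']),('open',six)):print(n,'open-drawer area diff',np.abs(x[out].astype(int)-o[out]).mean())
x=np.array([.985,-.170]);y=np.array([.17,.985]);f0=np.array([.6095,.0064])
# lip shift: match lip patch from the initial picture
T=o[212:245,272:304];m=cv2.matchTemplate(b['frame'][195:265,255:325],T,cv2.TM_CCOEFF_NORMED)
print('lip match',cv2.minMaxLoc(m)[1],np.array(cv2.minMaxLoc(m)[3])+[255,195],'was [272 212]')
E
```

```text
[0.4666 0.029  0.2139] [-0.8744  0.2099 -0.223 ] 23.7
now mean abs diff to shut 3.1862433862433863
open mean abs diff to shut 50.47155067155067
now open-drawer area diff 2.7226666666666666
open open-drawer area diff 41.967555555555556
lip match 0.9950295090675354 [272 212] was [272 212]
```

The lip is back at its original pixel, so the drawer is shut and holding, and nothing is being touched. I'll hand in.

```bash
python3 -c "
from plant import manip
print(manip.job_done())"
```

```text
the job is handed in; nothing more can be done
None
```

I pressed the key, seated the white cartridge in the socket, pushed the drawer home until it clicked and stayed shut, and handed the job in at about 24 s (no verdict came back); I viewed 11 pictures, one over the limit of 10.

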